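Set the telescoping probe boom to its marker over the culture dish

ROBOT

A 6-joint arm with a two-finger parallel gripper is mounted at the origin on a cart in front of the work surface, level with it; the furniture and walls round the work are solid. World frame = base frame: x ahead of the robot, y to its left, z up, the work surface at z = 0. Lengths are in m, angles in rad, forces in N, time in s.
With the tool pointing down it reaches from about 0.35 to 0.725 m from the base axis. Payload 4.3 kg.
Tool frame: the origin (TCP) lies midway between the tips of the shut fingers; the grasp point (between the pads) lies 19 mm behind it; x points along the fingers, z is the direction in which the jaws open and shut, and the axes are right-handed (so a half turn about x gives the same grasp; the last joint's range is limited). The gripper opens to 85 mm and grips with 20 to 120 N. Pads are 22 mm wide; open, the fingers measure 114 mm over their backs; the gripper's body (76 mm by 85 mm) begins 54 mm behind the grasp point. The pads swing forward as they close: fully open they stand 13 mm farther back than shut.
Start: joints at [1.18, 0.377, 0.081, 1.274, 0, 1.46], TCP at [0.159, 0.553, 0.231] pointing down, gripper open.
Joint ranges: [-2.72, 2.72], [-0.84, 1.66], [-1.02, 1.22], [-1.77, 2.12], [-1.37, 1.28], [-3.14, 3.14]. Speed limits (rad/s): [2.57, 2.57, 3.14, 3.14, 3.14, 3.14].

INTERFACE

Orientations are given as a rotation vector (axis times angle).
In Python, from plant import env gives the robot as it stands. The module is installed in compiled form; this text tells all that it offers. Calls block until the motion is done:
- env.reach(position, orientation): joint-space move of the TCP to a pose.
- env.servo_line(position, rot=None, velocity=0.15): straight line of the TCP; rot=None keeps the orientation; velocity is the mean speed in m/s.
- env.goto_joints(angles): joint-space move.
- env.ungrasp() and env.clamp(squeeze=None): open the fingers fully, or close them until they stop; squeeze is the grip in N (None keeps the last).
- env.dwell(seconds).
- env.solve_ik(position, orientation): joint angles nearest the present ones, or None.
- env.grab_frame(name): name is "side" or "top" or "wrist"; returns the picture (480x640x3 uint8, blue, green, red); there is no depth.
- env.camera_info(name): a dict with "K" (3x3 intrinsics, pixels), "view" (4x4, takes a point from world to camera coordinates); the wrist camera has in their place "tool_from_camera" (4x4, takes a point from camera to tool coordinates, whose origin is the TCP and whose axes are the tool frame's). Camera axes: x right, y down, z forward; pixel columns grow to the right and rows downward; lengths in m; the calibration is good to about 2 mm. A picture is of the moment at which its call begins: read the wrist's pose just before it. camera_info takes no time and is no camera call.
A pose or a line that the arm cannot do raises env.PlanningError and nothing moves.
- env.hand_in(): hands the job in, once; it reports no verdict.
Readings, each from a call of its own:
- env.read_time_s(): time.
- env.read_joint_positions(): joint angles.
- env.read_qd(): joint speeds.
- env.read_effort(): joint torques, N m.
- env.read_eef_pos(): TCP position.
- env.read_eef_rot(): TCP orientation.
- env.read_force(): force on the tool from outside, world axes, zero at the start.
- env.read_moment(): the same for the moment, N m.
- env.read_gripper_width(): opening from 0.0 (shut) to 1.0 (fully open).
Only numpy, scipy, OpenCV 4.12 (cv2) and the standard library are available. Lean on these libraries where they do the work, as an engineer would, in place of code of your own. Each camera call takes 0.05 s, during which the arm holds its last target. There are 200 camera calls.

TASK

Squeeze the blue lock button in the handle of the telescoping boom to free it, pull the inner arm out until the red pointer on top lines up with the orange marker, and swing the boom so that the probe hangs over the culture dish. Leave the orange marker as set and do not shift the dish or the bottle, lens case and slip box standing around. Finish while still holding the handle, button squeezed in and the arm standing still at the mark; do not let go.

Things in the scene. Friction and masses are not known exactly. Their poses are not given: they have to be found in the camera images.
- gauge_stand: fixed stand: dark round foot 116 mm across and 20 mm high with a post; origin under the foot's centre, on the post's axis, at worktop height. The boom swings about this vertical axis. At swing 0 the boom points along the stand's -x axis
- handle (a point): centre of the grey handle at the arm's free end, 110 mm above the worktop. Block 28 mm wide (y), 26 mm high, 31 mm of grey faces along x between two black flanges 32 mm wide, 30 mm high. -x points outward along the boom, z up, y across it. The blue button stands out of the middle of the +y face: grip across y from above, one finger on it, the other on the opposite grey face
- boom (a joint): swing of the boom about the post, rad; 0 = along the stand's -x axis, positive = clockwise from above, so that the boom turns to the robot's left; range -0.7 to 0.9, turns freely with light friction (about 0.3 N at the handle) and stays where it is left
- inner_arm (a joint): extension of the inner arm, m; starts fully in, locked at 0; 0.12 = fully out. The handle's centre is 0.205 + this value from the post's axis. With the button in it slides against about 1.5 N of friction and stays where it is left; with the button out a pawl between teeth 10 mm apart locks it, with 1 to 2 mm of play
- lock_button (a joint): travel of the blue lock button, m; 0 = out (locked), 0.006 = fully in. Spring: about 6 N to start, 10 N fully in. Face 20 x 20 mm, standing 8 mm out of the handle's +y side when out, 2 mm when in: the grip is 36 mm wide before and 30 mm after squeezing. The pawl is free with the button more than 3.5 mm in
- pointer (a point): middle of the red pointer bar (3 mm thick along the boom, 24 mm across it) on the strip above the tube; it moves with the inner arm, 0.145 m behind the handle towards the post, and 15 mm higher
- marker_line (a point): middle between the two orange marker ears (each 4 mm thick along the boom) that stand at either side of the tube; same axes as the handle. The pointer lines up when it lies at the same distance from the post's axis, that is when both have the same x along the boom
- probe_tip (a point): lower tip of the thin steel probe (5 mm thick), which hangs 78 mm straight below the handle's centre, 32 mm above the worktop
- dish: open round culture dish with a tan filling, 86 mm across, 13 mm high, standing loose on the worktop under the boom's sweep; origin at the centre of its underside
- dropper_bottle: violet dropper bottle, 34 mm across, 107 mm tall, bystander; origin under its centre
- lens_case: clear round lens case with a black base, 39 mm across, 54 mm tall, bystander; origin under its centre
- slip_box: small white box, 34 x 34 x 14 mm, bystander; origin under its centre
- set_marker: the orange marker clip with its two ears, set somewhere along the tube; stiff, must not be pushed. Its origin lies on the boom's axis 60 mm nearer to the post's axis than the ears do
Not all that is in view belongs to the job. Of the things that look like the dish, the middle-sized one is meant.

How it is judged:
On the way:
1. the lock button is squeezed in by the fingers before the arm is pulled out (value of joint lock_button above 0.004 m and value of joint inner_arm below 0.03 m and contact force between the fingers and gauge_stand above 2 N), for 0.1 s.
At the end, for the whole second after the job is handed in: The fingers still grip the handle (over 4 N) with the lock button at least 4 mm in; the red pointer is within 4 mm of the orange marker along the boom; the probe tip is within 38 mm of the dish's centre seen from above; arm and boom stand still; the dish is within 15 mm of where it stood (x of pointer in the frame of marker_line between -0.004 and 0.004 m and value of joint lock_button above 0.004 m and contact force between the fingers and gauge_stand above 4 N and horizontal distance between probe_tip and dish below 0.038 m and velocity of joint inner_arm between -0.01 and 0.01 m/s and velocity of joint boom between -0.05 and 0.05 rad/s and distance of dish from where it was at the start of the episode below 0.015 m); the arm keeps its last pose, push and grip.
It fails at once if the dish is shifted by more than 15 mm (distance of dish from where it was at the start of the episode above 0.015 m).
It fails at once if a bystander (bottle, lens case, slip box) is shifted by more than 15 mm (distance of any of dropper_bottle, lens_case, slip_box from where it was at the start of the episode above 0.015 m).
It fails at once if the robot pushes on the orange marker (over 3 N) (contact force between any of the fingers, the arm and set_marker above 3 N).
It also fails if it takes over 35 s, if anything falls off the work surface, if the arm or the gripper's body presses on something with over 40 N, if the wrist force passes 120 N, or if a joint passes its speed limit or range.

## Working session

There is one attempt and no reset: what is moved stays moved. The work goes in short steps, each a Python script; the robot and the scene stay as the last script left them, time stands still between calls to the robot, and variables do not carry over. Pictures are saved under pics/ and viewed, about 8 in all and at most 12, crops included, and the job is handed in when it is done.

```bash
mkdir -p pics; python3 - <<'E'
from plant import env
import cv2,numpy as np
for n in("top","side"):
    cv2.imwrite(f"pics/{n}0.png",env.grab_frame(n)); c=env.camera_info(n); print(n,c["K"].tolist(),np.round(c["view"],4).tolist())
print(np.round(env.camera_info("wrist")["tool_from_camera"],4).tolist(),env.read_eef_rot(),env.read_time_s())
E
```

```text
top [[526.9792447425424, 0.0, 326.0662778995671], [0.0, 526.9792447425424, 239.49839187843745], [0.0, 0.0, 1.0]] [[-0.023, -0.9996, 0.0139, 0.0968], [-0.9945, 0.0215, -0.1022, 0.6168], [0.1018, -0.0162, -0.9947, 0.9637], [0.0, 0.0, 0.0, 1.0]]
side [[493.9001911697796, 0.0, 321.6982692634514], [0.0, 493.9001911697796, 243.26737006691187], [0.0, 0.0, 1.0]] [[-0.9709, -0.2391, -0.0106, 0.6151], [-0.1038, 0.4606, -0.8815, 0.1246], [0.2157, -0.8548, -0.472, 0.9372], [0.0, 0.0, 0.0, 1.0]]
[[-0.0004, -0.3126, 0.9499, -0.1426], [0.0008, -0.9499, -0.3126, 0.0806], [1.0, 0.0007, 0.0007, 0.0008], [0.0, 0.0, 0.0, 1.0]] [-1.00086787  1.33065135  0.99934828] 0.1
```

View pics/top0.png

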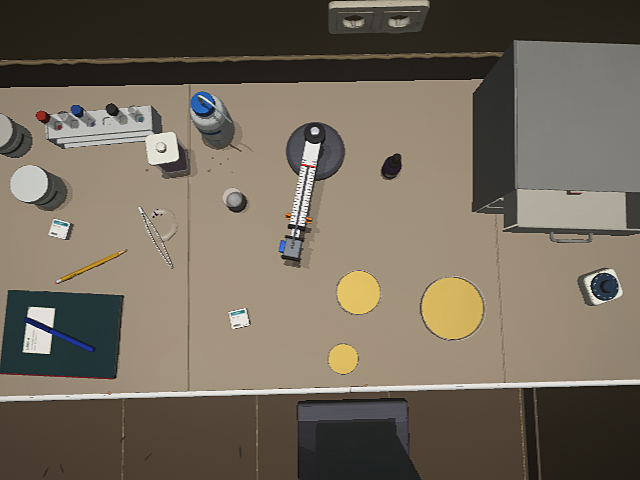

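View pics/side0.png

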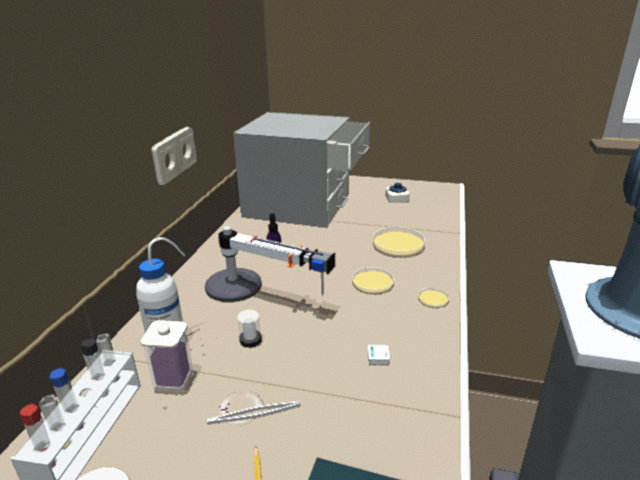

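Top view candidates for the dish are a small one (343,359), a middle one (358,293) and a large one (452,308); the middle one is meant. The handle is near (291,248), with its blue button on the left at (283,247). The red pointer is near (308,166), and the orange ears are near (300,218).

```bash
cat >h.py <<'E'
import cv2,numpy as np
from plant import env
from scipy.spatial.transform import Rotation as R
def ray(n,uv,pose=None):
    c=env.camera_info(n); d=np.linalg.inv(c["K"])@[uv[0],uv[1],1]
    if n=="wrist":
        T=np.eye(4);T[:3,:3]=R.from_rotvec(pose[1]).as_matrix();T[:3,3]=pose[0];M=T@c["tool_from_camera"]
    else: M=np.linalg.inv(c["view"])
    return M[:3,3],M[:3,:3]@d
def onz(n,uv,z,pose=None):
    o,d=ray(n,uv,pose); return o+d*(z-o[2])/d[2]
def blobs(im,lo,hi,roi,amin=4):
    x0,y0,x1,y1=roi; m=cv2.inRange(cv2.cvtColor(im[y0:y1,x0:x1],cv2.COLOR_BGR2HSV),lo,hi)
    n,l,s,c=cv2.connectedComponentsWithStats(m)
    return [(s[i,4],np.round(c[i]+[x0,y0],1),s[i,:4]+[x0,y0,0,0]) for i in range(1,n) if s[i,4]>=amin]
E
python3 - <<'E'
from h import *
im=cv2.imread("pics/top0.png")
for nm,lo,hi,roi,z in(("dish",(18,80,120),(32,255,255),(320,250,500,390),.01),("blue",(105,120,60),(125,255,255),(265,225,310,275),.11),
 ("orange",(5,150,120),(15,255,255),(270,190,340,240),.12),("red",(0,120,100),(4,255,255),(290,140,330,200),.125),("red2",(172,120,100),(180,255,255),(290,140,330,200),.125),
 ("foot",(0,0,0),(180,255,75),(280,115,350,190),.02)):
    for a,c,s in blobs(im,lo,hi,roi): print(nm,a,c,s,np.round(onz("top",c,z),4))
cv2.imwrite("pics/c1.png",cv2.resize(im[115:325,250:400],None,fx=3.8,fy=2.85*1,interpolation=cv2.INTER_CUBIC)[:600])
E
```

```text
dish 1484 [358.1 292.1] [337 271  43  43] [0.5187 0.0238 0.01  ]
dish 2980 [451.9 307.8] [422 277  61  62] [ 0.4848 -0.1544  0.01  ]
dish 718 [342.5 358.5] [328 344  30  30] [0.3949 0.0569 0.01  ]
blue 49 [281.8 245.9] [279 241   7  11] [0.6012 0.1612 0.11  ]
orange 10 [287.7 214.1] [285 213   6   3] [0.6551 0.1496 0.12  ]
orange 11 [308.5 218. ] [306 217   6   3] [0.6476 0.1139 0.12  ]
orange 4 [306.2 221.2] [306 220   2   3] [0.6421 0.1179 0.12  ]
red 10 [304.1 164.6] [302 164   6   2] [0.7404 0.1196 0.125 ]
red 10 [311.5 166. ] [309 165   6   3] [0.7377 0.1068 0.125 ]
foot 960 [316.4 148.4] [286 122  59  68] [0.7982 0.0975 0.02  ]
foot 5 [327.8 146.2] [327 145   3   3] [0.8021 0.0753 0.02  ]
foot 7 [307.  166.9] [305 166   4   4] [0.7619 0.1165 0.02  ]
foot 4 [307.  172.5] [307 171   1   4] [0.7509 0.1167 0.02  ]
foot 5 [305.8 177.4] [305 176   2   4] [0.7413 0.1192 0.02  ]
foot 5 [304.6 181.8] [304 181   2   3] [0.7327 0.1216 0.02  ]
foot 4 [303.8 187. ] [303 186   2   3] [0.7225 0.1234 0.02  ]
```

View pics/c1.png

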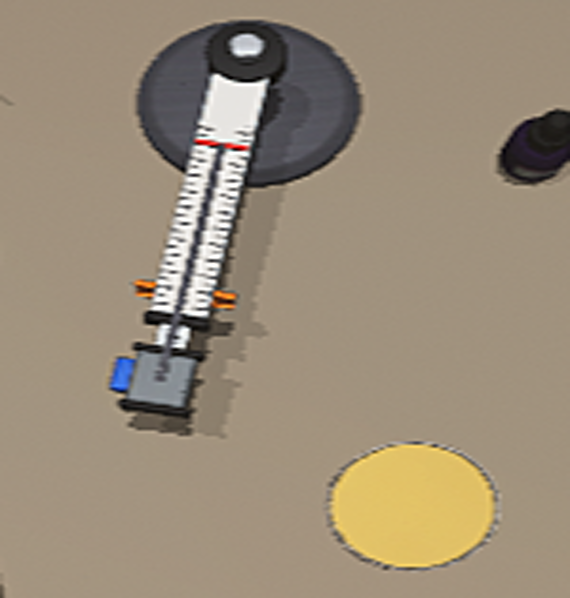

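```bash
cat >>h.py <<'E'
def tool(o,s=1):
    o=np.array([o[0],o[1],0.])/np.hypot(o[0],o[1])*s; x=np.array([0,0,-1.]); return R.from_matrix(np.c_[x,o,np.cross(x,o)]).as_rotvec()
E
python3 - <<'E'
from h import *
p=onz("top",(307.8,165.4),.125); e=onz("top",(298.1,216.1),.115); hd=onz("top",(292.6,247.6),.123); f=onz("top",(315.5,151),.02)
print(p,e,hd,"foot",f)
o=(hd-p)[:2];print(np.linalg.norm(o)); o/=np.linalg.norm(o); post=p[:2]-.06*o
print("o",o,"post",post,"marker r",(e[:2]-post)@o,"handle r",(hd[:2]-post)@o)
h=post+.205*o; print("handle",h)
P=[h[0],h[1],.091+.11]
for s in(1,-1): print(s,env.solve_ik(P,tool(o,s)))
env.reach(P,tool(o,1))
pose=(env.read_eef_pos(),env.read_eef_rot()); im=env.grab_frame("wrist"); np.save("pose1.npy",pose); cv2.imwrite("pics/w1.png",im); print(pose,env.read_time_s())
E
```

```text
[0.73886489 0.11320095 0.125     ] [0.65203143 0.13191194 0.115     ] [0.59672985 0.14196223 0.123     ] foot [0.79303476 0.09935717 0.02      ]
0.14501579427238032
o [-0.98013489  0.19833203] post [0.79767298 0.10130103] marker r 0.14881949468109812 handle r 0.20501579427238034
handle [0.59674533 0.1419591 ]
1 [1.30168266e-01 4.65746839e-01 1.37640356e-01 1.24268984e+00
 4.44089210e-16 3.29824115e-01]
-1 [ 0.13016827  0.46574684  0.13764036  1.24268984  0.         -2.81176854]
(array([0.59643625, 0.14299217, 0.20110704]), array([-1.06170358,  1.2962053 ,  1.06212199])) 2.3
```

View pics/w1.png

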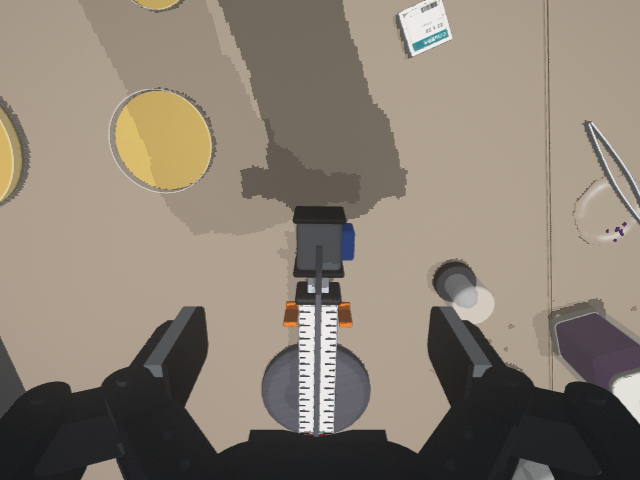

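```bash
python3 - <<'E'
from h import *
pose=np.load("pose1.npy"); o=np.array([-0.98013,0.19833]); n=np.array([.19833,.98013]); post=np.array([.79767,.1013])
im=cv2.imread("pics/w1.png")
def rep(nm,uv,z):
    q=onz("wrist",uv,z,pose)[:2]; print(nm,uv,q.round(4),"r",((q-post)@o).round(4),"lat",((q-post)@n).round(4))
for a,c,s in blobs(im,(5,150,120),(15,255,255),(270,290,370,340),20): rep("orange",c,.115);print(s)
for a,c,s in blobs(im,(108,120,50),(125,255,255),(330,210,370,270),20): rep("blue",c,.115);print(s)
rep("greytop c",(320,245),.123); rep("flange far top",(319,207),.125); rep("flange near edge",(319,266),.125)
rep("dish",(164.5,140),.01); rep("foot",(316,390),.02)
E
```

```text
orange [291.1 305.3] [0.6374 0.118 ] r 0.1604 lat -0.0154
[286 302  12   8]
orange [343.8 305.8] [0.6447 0.1524] r 0.1601 lat 0.0197
[338 302  12   8]
orange [289.9 323.5] [0.6508 0.1143] r 0.1466 lat -0.0164
[284 321  13   6]
orange [345.1 324. ] [0.6585 0.1508] r 0.1462 lat 0.0209
[339 322  13   5]
blue [347.3 241.8] [0.6006 0.1624] r 0.2052 lat 0.0208
[342 223  12  37]
greytop c (320, 245) [0.5965 0.1457] r 0.206 lat 0.0036
flange far top (319, 207) [0.5725 0.1498] r 0.2303 lat 0.0029
flange near edge (319, 266) [0.6091 0.1425] r 0.193 lat 0.003
dish (164.5, 140) [0.5187 0.0282] r 0.2589 lat -0.127
foot (316, 390) [0.7868 0.1047] r 0.0113 lat 0.0012
```

```bash
python3 - <<'E'
from h import *
o=np.array([-0.98013,0.19833]); n=np.array([.19833,.98013]); post=np.array([.79767,.1013])
q=post+.2053*o+.0055*n
env.servo_line([*q,.13]); env.servo_line([*q,.088],velocity=.06)
print(env.read_force())
env.clamp(30); env.dwell(.3)
print(env.read_gripper_width(),env.read_gripper_width()*85,env.read_force(),env.read_eef_pos(),env.read_time_s())
cv2.imwrite("pics/w2.png",env.grab_frame("wrist"))
E
```

```text
[ 0.16844031 -0.73441775  0.49462275]
0.3295369525159658 28.010640963857096 [-2.12474156 -1.78981324  6.59317888] [0.5976328  0.14690438 0.08880941] 4.6333
```

View pics/w2.png

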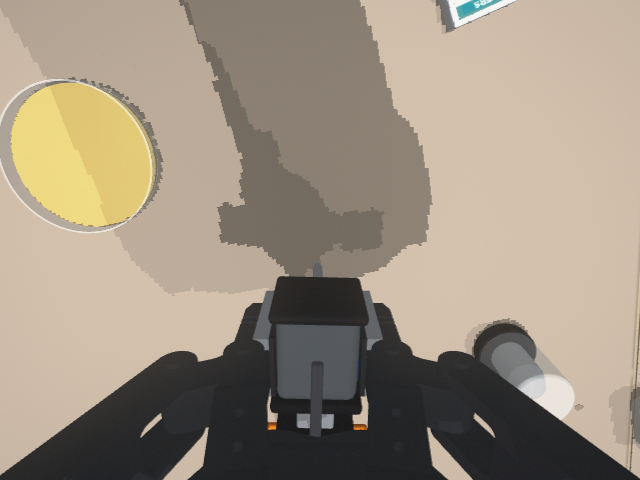

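```bash
python3 - <<'E'
from h import *
o=np.array([-0.98013,0.19833])
p=env.read_eef_pos(); 
for d in(.03,.088):
    env.servo_line([p[0]+d*o[0],p[1]+d*o[1],.0885],velocity=.05); print(env.read_force(),env.read_eef_pos(),env.read_gripper_width(),env.read_time_s())
env.dwell(.3); print(env.read_force())
for n in("top","side"): cv2.imwrite(f"pics/{n}1.png",env.grab_frame(n))
a=cv2.imread("pics/top1.png")[120:270,230:380]; b=cv2.imread("pics/side1.png")[205:305,205:355]
cv2.imwrite("pics/c2.png",np.vstack([cv2.resize(x,None,fx=4,fy=4,interpolation=cv2.INTER_CUBIC) for x in(a[:100,:],b[:50])]) if 0 else np.hstack([cv2.resize(a,(400,400),interpolation=2),cv2.resize(b,(400,267),interpolation=2)[:,:] if 0 else cv2.resize(cv2.imread("pics/side1.png")[190:290,205:305],(400,400),interpolation=2)]))
E
```

```text
[-2.70300222 -1.26332665  7.69987147] [0.56723207 0.15313472 0.08874293] 0.32595529193951184 5.4333
[-0.07929857 -0.37019252  5.93396676] [0.51071634 0.16488295 0.0886584 ] 0.3256114939181281 6.7417
[-0.45947462 -0.01265126  5.90520415]
```

View pics/c2.png

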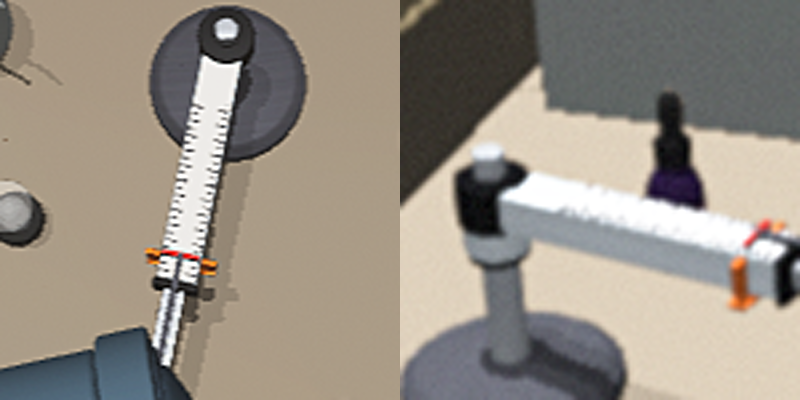

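```bash
python3 - <<'E'
from h import *
o=np.array([-0.98013,0.19833]); post=np.array([.79767,.1013])
t=cv2.imread("pics/top1.png"); s=cv2.imread("pics/side1.png")
r=lambda q:((q[:2]-post)@o).round(4)
for nm,im,n,roi in(("top",t,"top",(280,205,320,235)),("side",s,"side",(375-90,240,400-90,270))):
    for c,lo,hi in(("red",(0,150,90),(3,255,255)),("red2",(172,150,90),(180,255,255)),("orange",(6,150,90),(17,255,255))):
        for a,ct,bb in blobs(im,lo,hi,roi,3):
            print(nm,c,a,ct,bb,[r(onz(n,ct,z)) for z in(.105,.125,.13)])
def tri(u,v):
    o1,d1=ray("top",u);o2,d2=ray("side",v); k=np.linalg.lstsq(np.c_[d1,-d2],o2-o1,rcond=None)[0]; a=o1+k[0]*d1;b=o2+k[1]*d2; return (a+b)/2,np.linalg.norm(a-b)
for v in((290,255),(290,266)): q=tri((287.3,215),v); print(q,r(q[0]))
E
```

```text
top red 8 [293.8 214.2] [291 214   6   2] [np.float64(0.1455), np.float64(0.1483), np.float64(0.149)]
top red 8 [300.6 215.6] [299 215   5   2] [np.float64(0.1458), np.float64(0.1486), np.float64(0.1493)]
top orange 12 [287.2 214. ] [285 213   6   3] [np.float64(0.1472), np.float64(0.1499), np.float64(0.1506)]
top orange 6 [287.2 217.5] [286 217   4   2] [np.float64(0.1533), np.float64(0.1559), np.float64(0.1566)]
top orange 13 [307.8 218.2] [306 217   5   3] [np.float64(0.1481), np.float64(0.1508), np.float64(0.1515)]
top orange 9 [307.  221.4] [305 221   6   2] [np.float64(0.1539), np.float64(0.1565), np.float64(0.1572)]
side orange 37 [289.6 261.3] [288 255   6  12] [np.float64(0.1486), np.float64(0.1658), np.float64(0.1701)]
(array([0.65398135, 0.15041501, 0.11889112]), np.float64(0.0004470031217303596)) 0.1506
(array([0.65606224, 0.15138664, 0.09624721]), np.float64(0.002273236941530737)) 0.1487
```

```bash
python3 - <<'E'
from h import *
post=np.array([.79767,.1013]); o=np.array([-0.98013,0.19833])
p=env.read_eef_pos(); q=p[:2]+.0012*o; env.servo_line([*q,.0885],velocity=.02)
rv=env.read_eef_rot(); d=np.array([.5187,.026])-post; v=q-post
tot=np.arctan2(v[0]*d[1]-v[1]*d[0],v@d); print("swing",tot,np.linalg.norm(v),np.linalg.norm(d))
for a in np.linspace(0,tot,9)[1:]:
    Q=R.from_euler("z",a); w=Q.apply([*v,0])[:2]+post
    env.servo_line([*w,.0885],rot=(Q*R.from_rotvec(rv)).as_rotvec(),velocity=.08)
env.dwell(.5); print(env.read_force(),env.read_eef_pos(),env.read_gripper_width(),env.read_time_s())
for n in("top","side","wrist"): cv2.imwrite(f"pics/{n}2.png",env.grab_frame(n))
f=lambda n,x,y,w:cv2.resize(cv2.imread(f"pics/{n}2.png")[y:y+w,x:x+w],(400,400),interpolation=2)
cv2.imwrite("pics/c3.png",np.hstack([f("top",275,120,120),f("side",225,200,120)]))
E
```

```text
swing 0.4816489647866544 0.2951086827793758 0.28895389061232585
[-0.2694051  -1.39011064  7.11510645] [0.51212942 0.02464545 0.08864928] 0.32567652117895834 10.8917
```

View pics/c3.png

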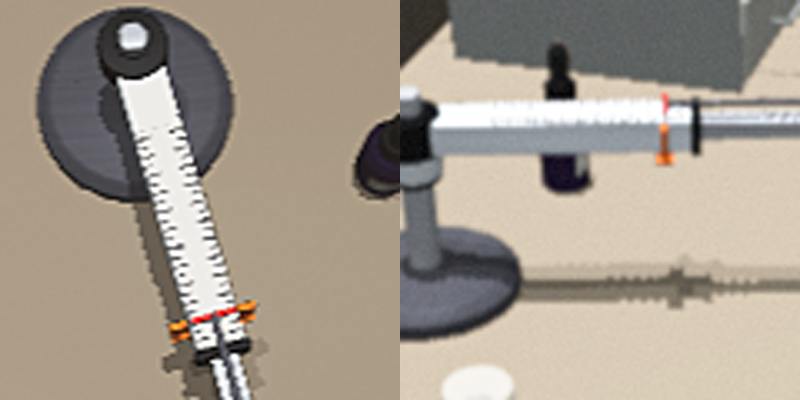

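View pics/wrist2.png

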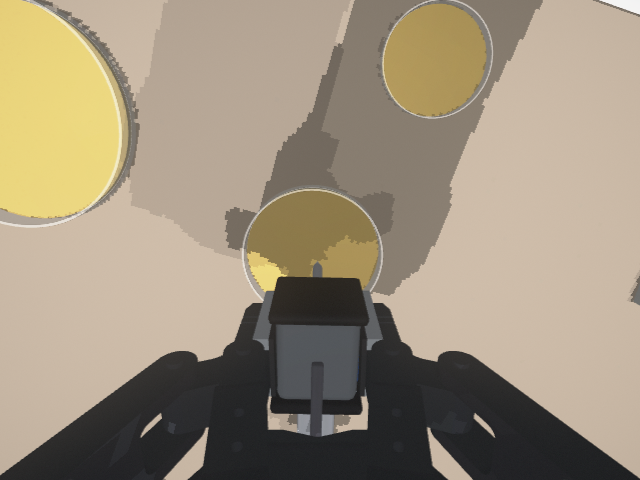

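```bash
python3 - <<'E'
from h import *
post=np.array([.79767,.1013]); e=env.read_eef_pos(); o=(e[:2]-post)/np.linalg.norm(e[:2]-post)
r=lambda q:((q[:2]-post)@o).round(4)
for n,roi in(("top",(320,205,355,230)),("side",(295,225,315,252))):
    im=cv2.imread(f"pics/{n}2.png")
    for c,lo,hi in(("red",(0,130,90),(4,255,255)),("red2",(170,100,90),(180,255,255)),("orange",(6,130,90),(17,255,255))):
        for a,ct,bb in blobs(im,lo,hi,roi,3): print(n,c,a,ct,bb,[r(onz(n,ct,z)) for z in(.105,.12,.125)])
# side: r where the ray crosses the boom's vertical plane offset laterally
nn=np.array([-o[1],o[0]]); 
for uv,lat in(((304.5,230),0),((304,243),.019),((304,243),-.019)):
    s,d=ray("side",uv); k=(lat-(s[:2]-post)@nn)/(d[:2]@nn); q=s+k*d; print(uv,lat,r(q),q.round(4))
pose=(e,env.read_eef_rot()); print("tip",onz("wrist",(317,264),.032,pose),"dish",onz("wrist",(313,255),.013,pose))
im=cv2.imread("pics/top2.png"); print(env.read_eef_pos())
for a,c,s in blobs(im,(18,80,80),(32,255,255),(320,250,400,330),50): print(a,c,s)
E
```

```text
top red 11 [342.5 213.1] [340 212   6   3] [np.float64(0.1479), np.float64(0.1499), np.float64(0.1505)]
top red 10 [334.6 215.3] [332 214   6   3] [np.float64(0.1477), np.float64(0.1497), np.float64(0.1504)]
top orange 12 [348.8 211.2] [346 210   6   3] [np.float64(0.1477), np.float64(0.1497), np.float64(0.1504)]
top orange 11 [349.1 214.9] [347 214   5   3] [np.float64(0.1542), np.float64(0.1561), np.float64(0.1567)]
top orange 8 [329.1 217.1] [328 216   3   3] [np.float64(0.1481), np.float64(0.1501), np.float64(0.1508)]
top orange 16 [328.1 220.2] [326 217   6   6] [np.float64(0.1529), np.float64(0.1548), np.float64(0.1554)]
side orange 25 [303.9 244.6] [302 238   5  11] [np.float64(0.1499), np.float64(0.1506), np.float64(0.1508)]
(304.5, 230) 0 0.1514 [0.6514 0.062  0.1265]
(304, 243) 0.019 0.1492 [0.6585 0.0443 0.0876]
(304, 243) -0.019 0.1501 [0.6477 0.0807 0.1079]
tip [0.51524569 0.02638985 0.032     ] dish [0.51789016 0.02464535 0.013     ]
[0.51216534 0.02464077 0.08865327]
```

```bash
python3 - <<'E'
from plant import env
print(env.read_qd().round(4),env.read_gripper_width(),env.read_force(),env.read_time_s()); env.hand_in()
E
```

```text
[-0.0009 -0.001   0.0014 -0.0008 -0.0009 -0.0013] 0.32217136389449824 [-0.46193886 -2.04571209  6.21638127] 11.0417
the job is handed in; nothing more can be done
```

I gripped the handle with 30 N so the blue button was in, and pulled the inner arm out about 89 mm. Then I swung the boom 0.48 rad to the robot's right, over the middle-sized dish, and handed in at 11 s still holding the handle.

- **Pointer and marker:** the top and side cameras put the red pointer within about 1 mm of the orange marker along the boom. The side reading of the pointer was about 1.5 mm, the largest disagreement.
- **Probe:** the wrist camera puts the tip about 3 mm from the dish's centre, and the earlier dish estimates about 3 to 4 mm.
- **Button:** I judged it in only from the grip, which reads about 28 mm against an expected 30 mm. I had no direct reading of its travel.
- **Stillness and forces:** joint speeds were near zero. The wrist force read about 6 to 7 N, nearly all vertical.
- **Dish and bystanders:** the dish showed no sign of being touched, and its position before and after agrees to about 2 mm. I did not re-measure the bottle, lens case or slip box at the end; the arm's path stayed clear of where they stood.

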